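Seat the swivel hub of the stall's display stand and rock it stop to stop

ROBOT

A 7-joint arm with a two-finger parallel gripper is mounted at the origin on the work surface. World frame = base frame: x ahead of the robot, y to its left, z up, the work surface at z = 0. Lengths are in m, angles in rad, forces in N, time in s.
With the tool pointing down it reaches from about 0.425 to 0.925 m from the base axis. Payload 6.8 kg.
Tool frame: the origin (TCP) lies on the centre line of the jaws, within the pads' length; the fingertips stand bot.tip_reach ahead of it and the grasp point (between the pads) lies 3 mm ahead of it (bot.tip_reach is the distance from the TCP to the fingertips, in m); z points along the fingers, y is the line along which they close (so a half turn about z gives the same grasp; the last joint's range is limited). The gripper opens to 85 mm and grips with 20 to 120 N. Pads are 22 mm wide; open, the fingers measure 114 mm over their backs; the gripper's body (76 mm by 85 mm) begins 54 mm behind the grasp point. The pads swing forward as they close: fully open they stand 13 mm farther back than shut.
Start: joints at [1.003, 0.477, 0.022, 1.555, -0.011, 1.109, -0.083], TCP at [0.3, -0.605, 0.253] pointing down, gripper open.
Joint ranges: [-2.96, 2.96], [-0.34, 2.1], [-1.41, 1.46], [0.24, 2.44], [-1.37, 4.51], [0.17, 1.92], [-2.96, 2.96]. Speed limits (rad/s): [2.39, 2.39, 3.14, 3.14, 3.14, 3.14, 3.14].

INTERFACE

Orientations are given as a unit quaternion [w, x, y, z].
In Python, from station import bot gives the robot as it stands.
- The arm moves only by the tool jog_arm, never from a script. Its argument "deltas" is a list of rows, each a list of 7 numbers: the shift along the world's x, y, z in m, then the turn, a rotation vector about the world's x, y, z in rad, then the opening, from 0 (shut) to 1 (fully open). In form: [[x, y, z, rx, ry, rz, grip], ...]. A call has 1 to 10 rows; each row shifts and turns the commanded pose from where the row before left it; what a row does not reach is not made up. A row lasts 1/10 s, in which the tool goes at most 50 mm and 8.59 degrees, less where a joint would pass 70% of its speed; a pose out of reach is approached as far as the arm can. A call with a gripper value outside its range is refused whole. The fingers move at their own pace and stop on an object; "newtons" is the grip in N (left out, the last holds). Time passes only in rows, so rows that do not move let the fingers close. It gives the time, the measured TCP pose, the force, the opening and the grip force at its end, in the units of the state.
- bot.get_obs(): the state, without advancing time (a new reading comes with each control period).
- bot.read_camera(name): name is "scene" or "side" or "wrist"; returns a dict with "img" (400x640x3 uint8, red, green, blue), "K" (3x3 intrinsics, pixels), "eye" and "attitude" of the camera in the world. Camera axes: x right, y down, z forward; pixel columns grow to the right and rows downward; lengths in m; the calibration is good to about 2 mm. The wrist camera is an equidistant fisheye: a pixel r from the principal point sees the ray r / f radians off the axis. A picture is of the moment at which its call begins. There is no depth.
- bot.hand_in(): hands the job in; it is judged then, once.
The state is a dict: "t": time; "q": joint angles; "joint_vel": joint speeds; "joint_torque": joint torques, N m; "eef_pos": TCP position; "tool_rot": TCP orientation; "contact_force": force on the tool from outside, world axes, zero at the start; "torque": the same for the moment, N m; "gripper_width": opening from 0.0 (shut) to 1.0 (fully open); "grasp_force": force on a finger pad.
Only numpy, scipy, OpenCV 4.12 (cv2) and the standard library are available. Lean on these libraries where they do the work, as an engineer would, in place of code of your own. Each camera call takes 0.05 s, during which the arm holds its last target. There are 200 camera calls.

TASK

Pick up the hub with the tapered (conical) foot and seat it gently, upright and fully home, in the cup of the display stand's swivel base, with its side lug standing between the two stop pins. Keeping it home in the cup, rock it to check that it turns free: first clockwise (seen from above) until the lug is felt to touch the stop pin, then anticlockwise until it touches the other one, never forcing it. Turn it back so that the lug stands clear of both pins, let go, and leave the other hub, the bottle and the mug where they are.

Things in the scene. Friction and masses are not known exactly. Their poses are not given: they have to be found in the camera images.
- hub: The loose hub to be seated: plain aluminium, 100 mm tall, 0.21 to 0.39 kg. Origin at the centre of its underside, z up along its axis. Its foot is a cone 32 mm high, 28 mm across at the bottom and 54 mm at its top; on it a round flange 60 mm across and 6 mm thick, a lug and a stem. It starts standing upright on the table on its small end.
- hub_mid (a point): Centre of that hub, on its axis half-way up (50 mm above its underside), inside the stem. Same axes as hub.
- stem (a point): Centre of that hub's upright rectangular stem, which is what one grips: 34 mm along the hub's x, 22 mm along its y, from 38 to 100 mm above the underside (this point is at 69 mm). Grip it across the 22 mm.
- lug_tip (a point): Outer end of that hub's one side lug, 60 mm from the hub's axis along its +x and 37 mm above its underside. The lug is 10 mm wide and 8 mm high (33 to 41 mm above the underside).
- plain_hub_mid (a point): Bystander: centre (50 mm above its underside) of another loose hub with the same stem, flange and lug but a straight cylindrical foot 60 mm across, too wide for the cup.
- base: The fixed swivel base: a dark steel plate 136 mm across and 12 mm thick, on it a steel cup (70 mm across outside) and two stop pins. Origin on its vertical axis at the table surface; z up, +x points to the middle of the gap between the pins. Cup and pins are rigid: held firmly by the stem, turning the hub one degree past first touch already presses the lug on the pin with 10 to 20 N.
- pivot (a point): Point on the base's axis 44 mm above the table. The cup's greased conical bore opens upwards, 50 mm across at the rim, with the taper of the hub's foot (22 degrees to the axis). The rim is hand-set 0 to 6 mm above this point (not measured: feel for it) and rigid. Seated, the flange rides 5 mm above the rim and the hub's centre 23 mm above it, so 23 to 29 mm above this point.
- gap_mid (a point): Point half-way between the nominal pin places, 52 mm from the base's axis along its +x, 60 mm above the table. The two rigid upright pins, 10 mm thick, stand 52 mm from the axis on either side, each hand-set 30 to 46 degrees from +x (not measured: feel for them); tops 68 mm above the table. A seated hub with its lug towards this point can turn 18 to 36 degrees each way until the lug meets a pin.
- bottle_mid (a point): Bystander: corked green bottle, 70 mm across, 220 mm tall; the point is half-way up its axis.
- mug_mid (a point): Bystander: white mug, 80 mm across, 90 mm tall; the point is half-way up its axis.
Not all that is in view belongs to the job. Leave any purple look-alike of the hub alone. Leave any orange look-alike of the base alone.

How it is judged:
By the outcome, as a careful person would: the job done as asked, in the order asked, and still so for the second after the job is handed in, with the robot touching nothing.
It also fails if it takes over 67 s, if anything falls off the work surface, if the arm or the gripper's body presses on something with over 40 N, if the wrist force passes 120 N, or if a joint passes its speed limit or range.

## Working session

There is one attempt and no reset: what is moved stays moved. The work goes in short steps, Python scripts to look and compute and a tool call to move; the robot and the scene stay as the last step left them, time stands still between calls to the robot, and variables do not carry over. Pictures are saved under pics/ and viewed, at most 10 in all, crops included, and the job is handed in when it is done.

Besides the shell and the picture viewer there is one more tool, called after "Call:" by a JSON object that holds its "name" and its "arguments", one argument or row to a line. jog_arm: Moves the arm, as the interface text tells. Its arguments: {"type":"object","properties":{"deltas":{"type":"array"},"newtons":{"type":"number"}},"required":["deltas"]}

```bash
mkdir -p pics; ls
python3 - <<'E'
from station import bot
import cv2
for n in("scene","side"):
    c=bot.read_camera(n);cv2.imwrite(f"pics/{n}0.png",c["img"][:,:,::-1]);print(n,c["K"].tolist(),c["eye"],c["attitude"])
o=bot.get_obs();print(o,bot.tip_reach)
E
```

```text
pics
scene [[433.75022112178715, 0.0, 316.3073661622978], [0.0, 433.75022112178715, 199.5336015981881], [0.0, 0.0, 1.0]] [ 1.16200063 -0.07199559  1.14199   ] [-0.21199112  0.76320122  0.58597748 -0.1709212 ]
side [[380.5879444142078, 0.0, 315.1493418169348], [0.0, 380.5879444142078, 207.05572040374054], [0.0, 0.0, 1.0]] [0.09659933 0.49159638 0.77849159] [ 0.14717831 -0.3718859   0.8601164  -0.31660575]
{'t': 0.1, 'q': array([ 1.00289421,  0.4777401 ,  0.02234723,  1.5563112 , -0.0115104 ,
        1.10932128, -0.08311589]), 'joint_vel': array([-4.95131637e-05, -1.56756825e-03, -1.08257928e-03, -2.23876181e-03,
        4.91342109e-04, -6.64509497e-04, -7.02954161e-04]), 'joint_torque': array([ 4.95450498e-03, -5.97768724e+01,  1.61385946e+00, -2.81957603e+01,
        1.28412721e-02,  5.05684497e-03, -1.80500138e-06]), 'eef_pos': array([ 0.29932362, -0.60446312,  0.25242528]), 'tool_rot': array([-7.89355480e-04,  9.73689086e-01,  2.27879095e-01, -2.42940446e-04]), 'contact_force': array([ 0.20969   , -0.42512855, -1.0901871 ]), 'torque': array([-0.01184126,  0.05792505,  0.00921209]), 'grasp_force': 0.0, 'gripper_width': 0.9980451095076605} 0.022
```

View pics/scene0.png

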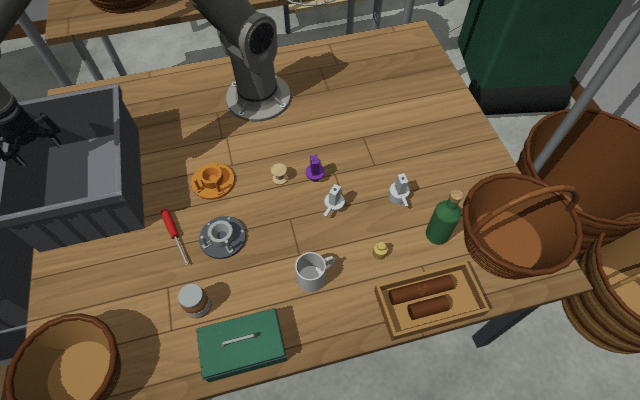

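View pics/side0.png

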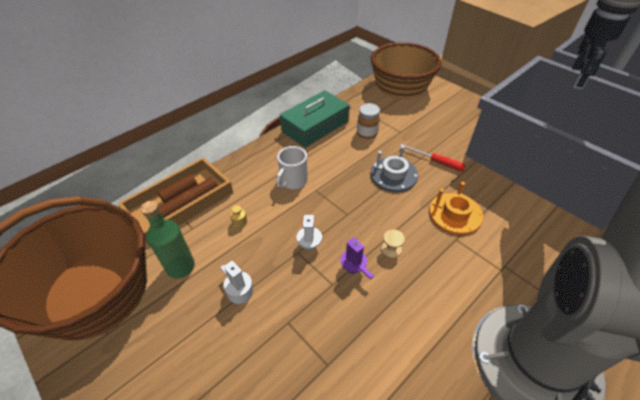

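The two grey hubs show in scene at (334,200) and (400,190), and in side at (309,235) and (237,285). The steel base is at scene (222,236) and side (394,172). I'll zoom in to tell the feet apart and find the lug and the pins.

Run:
```python
import cv2,numpy as np
s=cv2.imread("pics/scene0.png");d=cv2.imread("pics/side0.png")
def cr(i,x,y,w,h): return cv2.resize(i[y:y+h,x:x+w],(400,300),interpolation=cv2.INTER_CUBIC)
cv2.imwrite("pics/z.png",np.vstack([np.hstack([cr(s,310,165,120,60*3//2),cr(s,182,191,80,60)]),np.hstack([cr(d,210,200,132,99+9),cr(d,354,136,80,60)])]))
```

```text
(no output)
```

View pics/z.png

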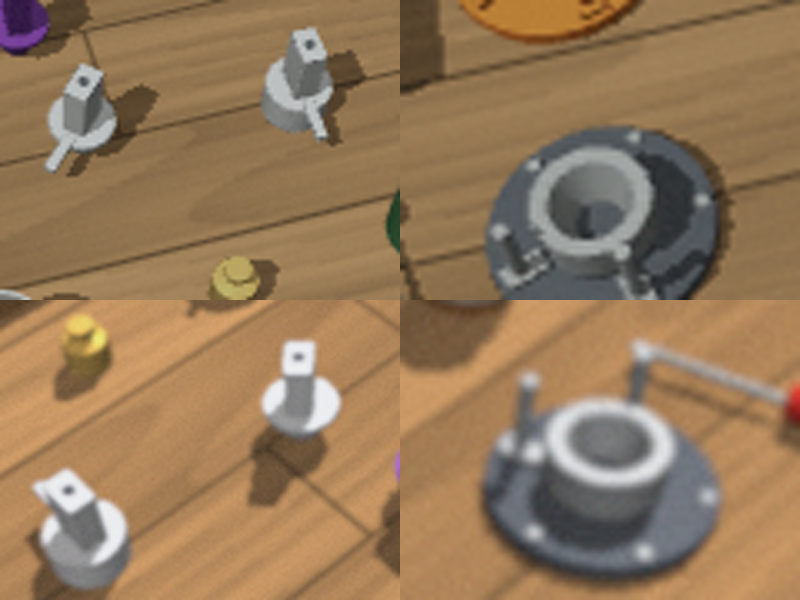

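The hub at scene (334,200) is the tapered one, with its flange overhanging a small foot. The other has a straight cylindrical foot. Its stem top is at scene (335.5,188.7) and side (308.7,219.8), and its lug tip at scene (326,215). The pin tops are at scene (202,237) and (226.4,241.4), the rim centre at scene (220,230.4).

```bash
cat > h.py <<'E'
import numpy as np
from scipy.spatial.transform import Rotation as R
def rot(q): return R.from_quat(np.roll(np.array(q),-1)).as_matrix()
def ray(c,uv):
    K=c["K"];d=np.array([(uv[0]-K[0,2])/K[0,0],(uv[1]-K[1,2])/K[1,1],1])
    if c.get("fish"):
        r=np.hypot(d[0],d[1]);d=np.array([*(d[:2]/max(r,1e-9)*np.sin(r)),np.cos(r)])
    d=rot(c["attitude"])@d;return np.array(c["eye"]),d/np.linalg.norm(d)
def onz(c,uv,z):
    e,d=ray(c,uv);return e+d*(z-e[2])/d[2]
def tri(c1,u1,c2,u2):
    A=0;b=0
    for c,u in((c1,u1),(c2,u2)):
        e,d=ray(c,u);P=np.eye(3)-np.outer(d,d);A=A+P;b=b+P@e
    return np.linalg.solve(A,b)
def proj_fish(c,p):
    v=rot(c["attitude"]).T@(np.array(p)-c["eye"]);r=np.arctan2(np.hypot(v[0],v[1]),v[2]);h=np.hypot(v[0],v[1])
    return c["K"][:2,:2]@(v[:2]/h*r)+c["K"][:2,2]
E
python3 - <<'E'
from h import *
from station import bot
np.set_printoptions(precision=4,suppress=True)
s=bot.read_camera("scene");d=bot.read_camera("side")
for n,a,b,z in(("stemtop",(335.5,188.7),(308.7,219.8),.1),("pinL",(202,237.4),(402.6,146),.068),("pinR",(226.4,241.4),(380,152),.068),("rim",(220,230.4),(396,164.6),.047)):
    print(n,tri(s,a,d,b),onz(s,a,z),onz(d,b,z))
h=onz(s,(335.5,188.7),.1);l=onz(s,(325.9,214.8),.039)
print(l,np.degrees(np.arctan2(*(l-h)[1::-1])), np.hypot(*(l-h)[:2]))
print(np.degrees(R.from_quat(np.roll(bot.get_obs()["tool_rot"],-1)).as_euler("xyz")), R.from_quat(np.roll(bot.get_obs()["tool_rot"],-1)).as_matrix())
E
```

```text
stemtop [0.5174 0.1397 0.1004] [0.5181 0.1411 0.1   ] [0.517  0.1381 0.1   ]
pinL [ 0.5537 -0.2547  0.0659] [ 0.5557 -0.2534  0.068 ] [ 0.552  -0.2537  0.068 ]
pinR [ 0.5827 -0.191   0.0638] [ 0.5856 -0.1898  0.068 ] [ 0.5796 -0.188   0.068 ]
rim [ 0.5316 -0.2053  0.041 ] [ 0.535  -0.2046  0.047 ] [ 0.528  -0.1997  0.047 ]
[0.5604 0.1014 0.039 ] -43.234888021100424 0.058065590788921956
[-179.9376    0.0032   26.3461] [[ 0.8961  0.4438 -0.0005]
 [ 0.4438 -0.8961  0.001 ]
 [-0.0001 -0.0011 -1.    ]]
```

Call:
{"name": "jog_arm", "arguments": {
  "deltas": [
    [0, 0, 0.04, 0, 0, 0, 1],
    [0, 0, 0.03, 0, 0, 0, 1],
    [0.0136, 0.0466, 0, 0, 0, 0.1204, 1],
    [0.0136, 0.0466, 0, 0, 0, 0.1204, 1],
    [0.0136, 0.0466, 0, 0, 0, 0.1204, 1],
    [0.0136, 0.0466, 0, 0, 0, 0.1204, 1],
    [0.0136, 0.0466, 0, 0, 0, 0.1204, 1],
    [0.0136, 0.0466, 0, 0, 0, 0.1204, 1],
    [0.0136, 0.0466, 0, 0, 0, 0.1204, 1],
    [0.0136, 0.0466, 0, 0, 0, 0.1204, 1]
  ]
}}

```text
t: 1.2
eef_pos: [0.4084, -0.2302, 0.3234]
tool_rot: [0.0, 0.756, 0.655, -0.0]
contact_force: [0.3, -0.2, 0.0]
gripper_width: 1.001
grasp_force: 0.0
```

Call:
{"name": "jog_arm", "arguments": {
  "deltas": [
    [0.0136, 0.0466, 0, 0, 0, 0.1204, 1],
    [0.0136, 0.0466, 0, 0, 0, 0.1204, 1],
    [0.0136, 0.0466, 0, 0, 0, 0.1204, 1],
    [0.0136, 0.0466, 0, 0, 0, 0.1204, 1],
    [0.0136, 0.0466, 0, 0, 0, 0.1204, 1],
    [0.0136, 0.0466, 0, 0, 0, 0.1204, 1],
    [0.0136, 0.0466, 0, 0, 0, 0.1204, 1],
    [0.0136, 0.0466, 0, 0, 0, 0.1204, 1],
    [0, 0, 0, 0, 0, 0, 1],
    [0, 0, 0, 0, 0, 0, 1]
  ]
}}

```text
t: 2.2
eef_pos: [0.5169, 0.1419, 0.3229]
tool_rot: [-0.0, 0.368, 0.93, -0.0]
contact_force: [-0.0, -0.9, -0.1]
gripper_width: 1.001
grasp_force: 0.0
```

Run:
```python
from h import *
from station import bot
import cv2
c=bot.read_camera("wrist");cv2.imwrite("pics/w1.png",c["img"][:,:,::-1]);print(c["K"],c["eye"],c["attitude"])
for p in((.5175,.14,.1),(.5604,.1014,.041)):print(proj_fish(c,p))
```

```text
[[309.70691629   0.         320.63491287]
 [  0.         309.70691629 200.28335999]
 [  0.           0.           1.        ]] [0.46672787 0.18984961 0.44346013] [0.12690022 0.90876933 0.3937275  0.05489355]
[319.23054485 177.61495816]
[320.34193304 210.31352066]
```

View pics/w1.png

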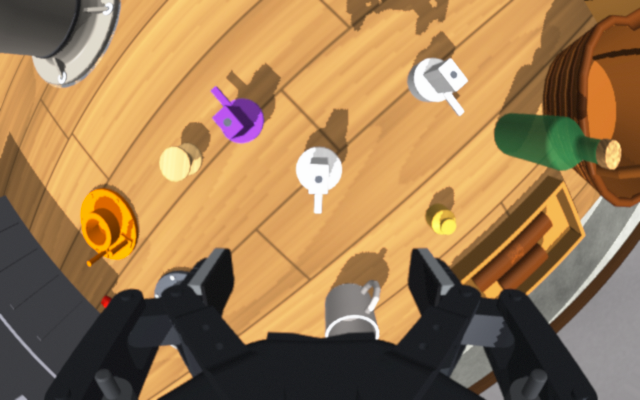

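The tapered hub's stem top is at about (319,180) and its lug tip at (318,212), within a few pixels of the prediction. I'll refine it numerically.

Run:
```python
from h import *
import cv2
i=cv2.imread("pics/w1.png");g=i.min(2)
for r in range(144,216,2):
    m=np.where(g[r,285:355]>145)[0]+285
    if len(m):print(r,m[0],m[-1],round(m.mean(),1),''.join(format(v//26,'x') for v in g[r,295:345]))
```

```text
148 310 325 317.5 33333333332223578899877777777665443222211111111111
150 306 330 318.0 33333333334689999999887777777777776643222111111112
152 303 332 317.5 33333334689999999998877777777777777776542111111222
154 301 334 317.5 33333458999999999987777777777877777777765321222222
156 300 336 318.0 33335799999999999987777777777777777777777653222222
158 298 338 317.5 33358999999999997555555555555555677777777887522222
160 298 339 318.2 33589999999999986555555555555555677777778899852222
162 297 340 318.2 35799999999999975555555555555555567777789999984233
164 296 341 318.5 47999999999999999998888877777777777777899999996433
166 296 341 318.5 58999999999999999999999999999999987778899999998533
168 296 341 318.5 58999999999999999999999999999999997778999999998533
170 296 341 318.5 58999999999999999999999999999999997789999999998533
172 296 341 318.5 48999999999999999999999999999999998899999999998533
174 296 341 318.5 46999999999999999999999999999999999999999999996433
176 297 341 319.0 45799999999999999999876556799999999999999999985333
178 298 340 319.1 33589999999999999999654444579999999999999999864
[... 476 characters left out ...]
3333333333
194 313 326 319.5 33333333333334555557999999986655443333333333333333
196 314 322 318.0 33333333333333333347999999974333333333333333333333
198 314 322 318.0 33333333333333333347999999864333333333333333333333
200 314 322 318.0 33333333333333333347999999864333333333333333333333
202 314 321 317.5 33333333333333333347999999854333333333333333333333
204 314 321 317.5 33333333333333333347999999854333333333333333333333
206 314 321 317.5 33333333333333333457999999853333333333333333333333
208 314 321 317.5 33333333333333333458999999843333333333333333333333
210 313 321 317.0 33333333333333333458999999843333333333333333333333
212 314 321 317.5 33333333333333333457999999743333333333333333333333
```

Run:
```python
from h import *
from station import bot
c=bot.read_camera("wrist");c["fish"]=1
h=onz(c,(317.7,178.9),.1);f=onz(c,(318.5,170),.038);l=onz(c,(317.4,213.3),.041)
print(h,f,l)
for a in(h,f):print(np.degrees(np.arctan2(*(l-a)[1::-1])),np.hypot(*(l-a)[:2]))
m=rot(bot.get_obs()["tool_rot"]);print(np.degrees(np.arctan2(m[1,1],m[0,1])),bot.get_obs()["eef_pos"])
```

```text
[0.51746895 0.1358778  0.1       ] [0.51853286 0.13547485 0.038     ] [0.56073929 0.09350334 0.041     ]
-44.40068741482712 0.06056333593502201
-44.84010487950628 0.05952302408570867
46.60171970406726 [0.51707886 0.13939464 0.32297371]
```

Call:
{"name": "jog_arm", "arguments": {
  "deltas": [
    [0, -0.002, -0.045, 0, 0, -0.021, 1],
    [0, 0, -0.045, 0, 0, 0, 1],
    [0, 0, -0.045, 0, 0, 0, 1],
    [0, 0, -0.045, 0, 0, 0, 1],
    [0, 0, -0.035, 0, 0, 0, 1],
    [0, 0, -0.02, 0, 0, 0, 1],
    [0, 0, -0.011, 0, 0, 0, 1],
    [0, 0, 0, 0, 0, 0, 1]
  ]
}}

```text
t: 3.1
eef_pos: [0.5167, 0.1371, 0.0764]
tool_rot: [-0.001, 0.379, 0.925, -0.001]
contact_force: [0.1, -0.2, -0.2]
gripper_width: 1.001
grasp_force: 0.0
```

Call:
{"name": "jog_arm", "arguments": {
  "deltas": [
    [0, 0, 0, 0, 0, 0, 0],
    [0, 0, 0, 0, 0, 0, 0],
    [0, 0, 0, 0, 0, 0, 0],
    [0, 0, 0, 0, 0, 0, 0],
    [0, 0, 0, 0, 0, 0, 0],
    [0, 0, 0, 0, 0, 0, 0],
    [0, 0, 0, 0, 0, 0, 0],
    [0, 0, 0, 0, 0, 0, 0]
  ],
  "newtons": 60
}}

```text
t: 3.9
eef_pos: [0.5176, 0.1388, 0.078]
tool_rot: [0.001, 0.379, 0.926, 0.0]
contact_force: [-0.6, -0.8, 7.0]
gripper_width: 0.249
grasp_force: 59.2
```

Call:
{"name": "jog_arm", "arguments": {
  "deltas": [
    [0, 0, 0.01, 0, 0, 0, 0],
    [0, 0, 0.03, 0, 0, 0, 0],
    [0, 0, 0.045, 0, 0, 0, 0],
    [0, 0, 0.045, 0, 0, 0, 0],
    [0, 0, 0.02, 0, 0, 0, 0],
    [0.001, -0.02, 0, 0, 0, 0.03, 0],
    [0.002, -0.04, 0, 0, 0, 0.045, 0],
    [0.002, -0.042, 0, 0, 0, 0.045, 0],
    [0.002, -0.042, 0, 0, 0, 0.045, 0],
    [0.002, -0.042, 0, 0, 0, 0.045, 0]
  ]
}}

```text
t: 4.9
eef_pos: [0.5253, -0.0488, 0.2274]
tool_rot: [-0.0, 0.278, 0.96, -0.0]
contact_force: [1.1, -0.2, -2.2]
gripper_width: 0.248
grasp_force: 59.2
```

Call:
{"name": "jog_arm", "arguments": {
  "deltas": [
    [0.002, -0.042, 0, 0, 0, 0.045, 0],
    [0.002, -0.042, 0, 0, 0, 0.045, 0],
    [0.001, -0.03, 0, 0, 0, 0.042, 0],
    [0, -0.012, 0, 0, 0, 0, 0],
    [0, 0, 0, 0, 0, 0, 0],
    [0, 0, 0, 0, 0, 0, 0]
  ]
}}

```text
t: 5.5
eef_pos: [0.531, -0.1714, 0.2273]
tool_rot: [-0.0, 0.215, 0.977, 0.001]
contact_force: [0.8, 1.2, -2.9]
gripper_width: 0.254
grasp_force: 59.2
```

Run:
```python
from h import *
from station import bot
import cv2
np.set_printoptions(precision=4,suppress=True)
c=bot.read_camera("wrist");cv2.imwrite("pics/w2.png",c["img"][:,:,::-1]);o=bot.get_obs()
s=bot.read_camera("scene");d=bot.read_camera("side");cv2.imwrite("pics/s2.png",s["img"][:,:,::-1]);cv2.imwrite("pics/d2.png",d["img"][:,:,::-1])
np.save("pics/c2.npy",c,allow_pickle=True)
print(o["eef_pos"],o["contact_force"],o["torque"],o["gripper_width"],c["eye"])
u=proj_fish(c,(.532,-.204,.047)).astype(int);print(u)
i=c["img"][:,:,::-1]
z=cv2.resize(i[150:350,200:440],(720,600),interpolation=cv2.INTER_CUBIC);cv2.imwrite("pics/w2z.png",z)
```

```text
[ 0.5312 -0.1709  0.2274] [ 0.6561  1.0473 -2.8002] [0.079  0.0171 0.038 ] 0.2536823038157851 [ 0.4684 -0.1419  0.3478]
[291 198]
```

View pics/w2z.png

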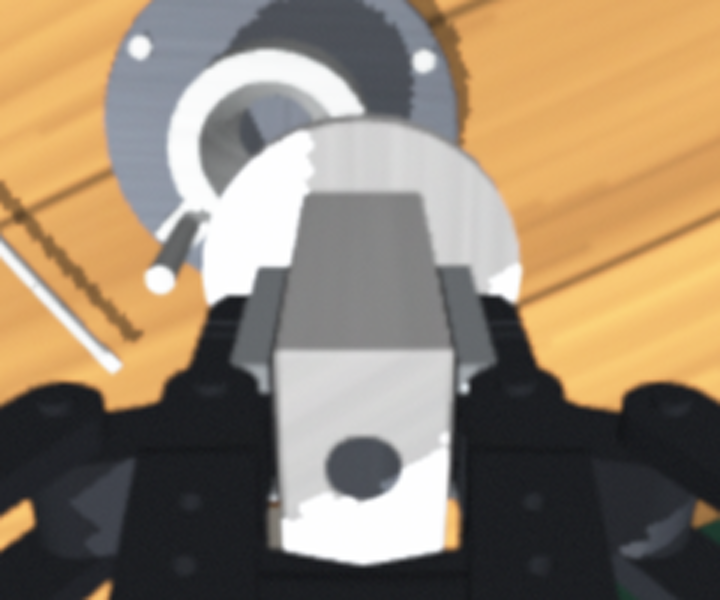

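The wrist view shows the left pin top at full-image (253,243), the cup rim's outer ellipse centred near (289,197), and the stem hole at (321,305.7).

Run:
```python
from h import *
from scipy.optimize import least_squares
from station import bot
np.set_printoptions(precision=4,suppress=True)
c=np.load("pics/c2.npy",allow_pickle=True).item();c["fish"]=1
f=lambda p:(200+p[0]/3,150+p[1]/3)
def fit(pts,r,z):
    P=np.array([onz(c,f(p),z)[:2] for p in pts])
    s=least_squares(lambda v:np.hypot(*(P-v).T)-r,P.mean(0));return s.x,np.round(s.fun*1000,1)
out=[(167,140),(185,85),(225,55),(270,47),(320,60),(355,95),(185,190)]
inn=[(200,150),(225,105),(270,83),(310,92)]
pl=[(105,100),(107,140),(460,110),(459,140),(125,40),(425,20)]
for z in(.044,.047,.05):print("rim",z,fit(out,.035,z),fit(inn,.025,z))
print("plate",fit(pl,.068,.012))
print("pin",onz(c,f((160,280)),.068))
o=bot.get_obs();e=o["eef_pos"]
for z in(.248,.251):print("hubtop",onz(c,(321,305.7),z))
fl=[(203,260),(522,270),(362,117),(250,150),(480,160),(215,215)]
for z in(.186,.188):print("flange",fit(fl,.03,z))
m=rot(o["tool_rot"]);print(e,np.degrees(np.arctan2(m[1,1],m[0,1])),m[:,2])
# old scene/side pin + plate
```

```text
rim 0.044 (array([ 0.5325, -0.2062]), array([ 0.4,  0.5, -0.2, -0.5, -0.1, -0.5, -1.3])) (array([ 0.536 , -0.2058]), array([ 0.8, -0.9,  0.2,  0.4]))
rim 0.047 (array([ 0.5323, -0.2055]), array([ 0.3,  0.6, -0.1, -0.4, -0.2, -0.8, -1.6])) (array([ 0.5356, -0.2051]), array([ 0.7, -0.8,  0.3,  0.3]))
rim 0.05 (array([ 0.5321, -0.2049]), array([ 0.2,  0.6,  0. , -0.4, -0.3, -1.1, -1.9])) (array([ 0.5353, -0.2045]), array([ 0.6, -0.7,  0.3,  0.2]))
plate (array([ 0.5356, -0.2065]), array([ 0.1, -0.7, -0.2, -0.7, -0.3,  0.2]))
pin [ 0.5532 -0.2551  0.068 ]
hubtop [ 0.5329 -0.1715  0.248 ]
hubtop [ 0.5309 -0.1706  0.251 ]
flange (array([ 0.5312, -0.1707]), array([ 0.4,  0.4, -0.7,  0.9,  0.2, -0.5]))
flange (array([ 0.5309, -0.1705]), array([ 0.1,  0. , -0.6,  0.9,  0.1, -0.6]))
[ 0.5313 -0.171   0.2275] 65.28498771433567 [ 0.0001  0.0007 -1.    ]
```

Call:
{"name": "jog_arm", "arguments": {
  "deltas": [
    [0.0015, -0.02, 0, 0, 0, 0, 0],
    [0.001, -0.0145, 0, 0, 0, 0, 0],
    [0, 0, -0.03, 0, 0, 0, 0],
    [0, 0, -0.035, 0, 0, 0, 0],
    [0, 0, -0.025, 0, 0, 0, 0],
    [0, 0, -0.015, 0, 0, 0, 0],
    [0, 0, -0.005, 0, 0, 0, 0],
    [0, 0, 0, 0, 0, 0, 0]
  ]
}}

```text
t: 6.45
eef_pos: [0.5339, -0.2076, 0.1173]
tool_rot: [-0.0, 0.215, 0.977, 0.0]
contact_force: [0.2, 0.3, -2.0]
gripper_width: 0.249
grasp_force: 59.3
```

```bash
cat >> h.py <<'E'
def st():
    from station import bot
    o=bot.get_obs();m=rot(o["tool_rot"])
    np.set_printoptions(precision=4,suppress=True)
    print(o["t"],o["eef_pos"],"F",o["contact_force"].round(1),"T",o["torque"].round(2),"lug",round(float(np.degrees(np.arctan2(m[1,1],m[0,1]))-90)%360-360,2),"tilt",m[:2,2],"g",o["gripper_width"])
E
python3 -c "from h import *;st()"
```

```text
6.45 [ 0.5339 -0.2076  0.1173] F [ 0.2  0.3 -2. ] T [ 0.02 -0.02  0.04] lug -24.87 tilt [-0.0001  0.0003] g 0.2494582071394094
```

Call:
{"name": "jog_arm", "arguments": {
  "deltas": [
    [0, 0.0015, -0.004, 0, 0, 0, 0],
    [0, 0, -0.003, 0, 0, 0, 0],
    [0, 0, -0.003, 0, 0, 0, 0],
    [0, 0, 0, 0, 0, 0, 0]
  ]
}}

```text
t: 6.85
eef_pos: [0.5336, -0.2064, 0.1073]
tool_rot: [-0.0, 0.216, 0.976, -0.0]
contact_force: [-0.1, 0.2, -3.6]
gripper_width: 0.246
grasp_force: 59.3
```

Call:
{"name": "jog_arm", "arguments": {
  "deltas": [
    [0, 0, -0.001, 0, 0, 0, 0],
    [0, 0, -0.001, 0, 0, 0, 0],
    [0, 0, -0.001, 0, 0, 0, 0],
    [0, 0, 0, 0, 0, 0, 0]
  ]
}}

```text
t: 7.25
eef_pos: [0.5336, -0.2063, 0.1042]
tool_rot: [-0.0, 0.216, 0.977, 0.0]
contact_force: [-0.1, 0.2, -2.8]
gripper_width: 0.249
grasp_force: 59.3
```

Call:
{"name": "jog_arm", "arguments": {
  "deltas": [
    [0, 0, -0.001, 0, 0, 0, 0],
    [0, 0, -0.001, 0, 0, 0, 0],
    [0, 0, 0, 0, 0, 0, 0]
  ]
}}

```text
t: 7.55
eef_pos: [0.5335, -0.2063, 0.1021]
tool_rot: [-0.0, 0.215, 0.977, 0.0]
contact_force: [-0.0, 0.8, -3.1]
gripper_width: 0.249
grasp_force: 59.3
```

Call:
{"name": "jog_arm", "arguments": {
  "deltas": [
    [0, 0, -0.001, 0, 0, 0, 0],
    [0, 0, -0.001, 0, 0, 0, 0],
    [0, 0, 0, 0, 0, 0, 0]
  ]
}}

```text
t: 7.85
eef_pos: [0.5335, -0.2063, 0.1001]
tool_rot: [-0.0, 0.215, 0.977, 0.0]
contact_force: [0.1, -0.1, -2.3]
gripper_width: 0.252
grasp_force: 59.3
```

Call:
{"name": "jog_arm", "arguments": {
  "deltas": [
    [0, 0, -0.001, 0, 0, 0, 0],
    [0, 0, 0, 0, 0, 0, 0]
  ]
}}

```text
t: 8.05
eef_pos: [0.5336, -0.2063, 0.0992]
tool_rot: [-0.0, 0.216, 0.977, 0.0]
contact_force: [-1.1, 0.8, -3.7]
gripper_width: 0.247
grasp_force: 59.3
```

Call:
{"name": "jog_arm", "arguments": {
  "deltas": [
    [0, 0, -0.001, 0, 0, 0, 0],
    [0, 0, 0, 0, 0, 0, 0]
  ]
}}

```text
t: 8.25
eef_pos: [0.5336, -0.2063, 0.0982]
tool_rot: [-0.0, 0.216, 0.976, -0.0]
contact_force: [0.1, -0.1, -3.4]
gripper_width: 0.25
grasp_force: 59.3
```

Call:
{"name": "jog_arm", "arguments": {
  "deltas": [
    [0, 0, -0.0007, 0, 0, 0, 0],
    [0, 0, 0, 0, 0, 0, 0]
  ]
}}

```text
t: 8.45
eef_pos: [0.5335, -0.2063, 0.0975]
tool_rot: [-0.0, 0.216, 0.976, 0.0]
contact_force: [0.4, 1.4, -3.2]
gripper_width: 0.254
grasp_force: 59.3
```

Call:
{"name": "jog_arm", "arguments": {
  "deltas": [
    [0, 0, -0.0007, 0, 0, 0, 0],
    [0, 0, 0, 0, 0, 0, 0]
  ]
}}

```text
t: 8.65
eef_pos: [0.5334, -0.2064, 0.0968]
tool_rot: [-0.0, 0.216, 0.976, -0.0]
contact_force: [-0.6, -1.1, -2.2]
gripper_width: 0.25
grasp_force: 59.4
```

Call:
{"name": "jog_arm", "arguments": {
  "deltas": [
    [0, 0, -0.0007, 0, 0, 0, 0],
    [0, 0, 0, 0, 0, 0, 0]
  ]
}}

```text
t: 8.85
eef_pos: [0.5332, -0.2066, 0.096]
tool_rot: [-0.0, 0.216, 0.976, -0.0]
contact_force: [-1.6, -1.7, -3.0]
gripper_width: 0.254
grasp_force: 59.3
```

Call:
{"name": "jog_arm", "arguments": {
  "deltas": [
    [-0.0003, -0.0003, -0.0005, 0, 0, 0, 0],
    [0, 0, 0, 0, 0, 0, 0]
  ]
}}

```text
t: 9.05
eef_pos: [0.533, -0.2068, 0.0956]
tool_rot: [-0.0, 0.216, 0.976, -0.0]
contact_force: [-1.9, -0.2, -1.8]
gripper_width: 0.252
grasp_force: 59.3
```

Call:
{"name": "jog_arm", "arguments": {
  "deltas": [
    [-0.0003, -0.0003, -0.0005, 0, 0, 0, 0],
    [0, 0, 0, 0, 0, 0, 0]
  ]
}}

```text
t: 9.25
eef_pos: [0.5329, -0.2068, 0.0951]
tool_rot: [-0.0, 0.215, 0.977, 0.0]
contact_force: [-1.5, -0.5, -2.1]
gripper_width: 0.247
grasp_force: 59.3
```

Call:
{"name": "jog_arm", "arguments": {
  "deltas": [
    [-0.0003, 0, -0.0005, 0, 0, 0, 0],
    [0, 0, 0, 0, 0, 0, 0]
  ]
}}

```text
t: 9.45
eef_pos: [0.5328, -0.2069, 0.095]
tool_rot: [0.0, 0.216, 0.976, -0.0]
contact_force: [-3.2, -0.6, 1.8]
gripper_width: 0.25
grasp_force: 60.1
```

Call:
{"name": "jog_arm", "arguments": {
  "deltas": [
    [-0.0002, 0, -0.0005, 0, 0, 0, 0],
    [0, 0, 0, 0, 0, 0, 0]
  ]
}}

```text
t: 9.65
eef_pos: [0.5328, -0.2068, 0.0949]
tool_rot: [0.0, 0.215, 0.977, -0.0]
contact_force: [-4.2, 0.0, 6.2]
gripper_width: 0.251
grasp_force: 60.7
```

Call:
{"name": "jog_arm", "arguments": {
  "deltas": [
    [0, 0, -0.0005, 0, 0, 0, 0],
    [0, 0, 0, 0, 0, 0, 0]
  ]
}}

```text
t: 9.85
eef_pos: [0.5329, -0.2069, 0.0949]
tool_rot: [0.0, 0.216, 0.976, -0.0]
contact_force: [-6.2, 1.0, 10.8]
gripper_width: 0.251
grasp_force: 61.3
```

Call:
{"name": "jog_arm", "arguments": {
  "deltas": [
    [-0.0006, 0.0001, 0, 0, 0, 0, 0],
    [0, 0, 0, 0, 0, 0, 0]
  ]
}}

```text
t: 10.05
eef_pos: [0.5327, -0.2069, 0.0949]
tool_rot: [0.001, 0.216, 0.977, -0.0]
contact_force: [-4.0, -0.7, 9.7]
gripper_width: 0.251
grasp_force: 60.9
```

```bash
python3 -c "from h import *;st()"
```

```text
10.05 [ 0.5327 -0.2069  0.0949] F [-4.  -0.7  9.7] T [0.12 1.03 0.  ] lug -24.89 tilt [ 0.0016 -0.0007] g 0.25087274140203075
```

Call:
{"name": "jog_arm", "arguments": {
  "deltas": [
    [-0.0005, 0, 0, 0, 0, 0, 0],
    [-0.0005, 0, 0, 0, 0, 0, 0],
    [0, 0, 0, 0, 0, 0, 0]
  ]
}}

```text
t: 10.35
eef_pos: [0.5326, -0.2068, 0.0949]
tool_rot: [0.002, 0.215, 0.977, 0.0]
contact_force: [-2.5, -0.5, 5.8]
gripper_width: 0.253
grasp_force: 60.6
```

```bash
python3 -c "from h import *;st()"
```

```text
10.35 [ 0.5326 -0.2068  0.0949] F [-2.5 -0.5  5.8] T [0.02 0.41 0.  ] lug -24.88 tilt [ 0.0034 -0.0006] g 0.2525414419369714
```

Call:
{"name": "jog_arm", "arguments": {
  "deltas": [
    [0.0004, 0, 0, 0, 0, -0.02, 0],
    [0, 0, 0, 0, 0, -0.035, 0],
    [0, 0, 0, 0, 0, -0.035, 0],
    [0, 0, 0, 0, 0, -0.035, 0],
    [0, 0, 0, 0, 0, -0.02, 0],
    [0, 0, 0, 0, 0, 0, 0]
  ]
}}

```text
t: 10.95
eef_pos: [0.5327, -0.2068, 0.0949]
tool_rot: [0.001, 0.286, 0.958, 0.0]
contact_force: [-3.0, -0.8, 6.9]
gripper_width: 0.253
grasp_force: 60.5
```

```bash
python3 -c "from h import *;st()"
```

```text
10.95 [ 0.5327 -0.2068  0.0949] F [-3.  -0.8  6.9] T [ 0.07  0.59 -0.05] lug -33.22 tilt [ 0.0027 -0.0007] g 0.25295125950775416
```

Call:
{"name": "jog_arm", "arguments": {
  "deltas": [
    [0, 0, 0, 0, 0, -0.035, 0],
    [0, 0, 0, 0, 0, -0.035, 0],
    [0, 0, 0, 0, 0, -0.035, 0],
    [0, 0, 0, 0, 0, -0.035, 0],
    [0, 0, 0, 0, 0, -0.035, 0],
    [0, 0, 0, 0, 0, -0.035, 0],
    [0, 0, 0, 0, 0, 0, 0]
  ]
}}

```text
t: 11.65
eef_pos: [0.5328, -0.2068, 0.0949]
tool_rot: [0.001, 0.385, 0.923, 0.0]
contact_force: [-1.9, 0.5, 6.9]
gripper_width: 0.252
grasp_force: 60.5
```

```bash
python3 -c "from h import *;st()"
```

```text
11.65 [ 0.5328 -0.2068  0.0949] F [-1.9  0.5  6.9] T [0.05 0.58 0.03] lug -45.27 tilt [ 0.0029 -0.0006] g 0.25182619293590974
```

Call:
{"name": "jog_arm", "arguments": {
  "deltas": [
    [0, 0, 0, 0, 0, -0.02, 0],
    [0, 0, 0, 0, 0, -0.02, 0],
    [0, 0, 0, 0, 0, -0.02, 0],
    [0, 0, 0, 0, 0, -0.015, 0],
    [0, 0, 0, 0, 0, -0.01, 0],
    [0, 0, 0, 0, 0, 0, 0]
  ]
}}

```text
t: 12.25
eef_pos: [0.5328, -0.2068, 0.0949]
tool_rot: [0.001, 0.423, 0.906, 0.0]
contact_force: [-2.1, -0.6, 5.5]
gripper_width: 0.248
grasp_force: 60.5
```

```bash
python3 -c "from h import *;st()"
```

```text
12.25 [ 0.5328 -0.2068  0.0949] F [-2.1 -0.6  5.5] T [0.05 0.51 0.01] lug -50.1 tilt [ 0.003  -0.0006] g 0.248008052817401
```

Now half-degree steps, reading the torque after each.

Call:
{"name": "jog_arm", "arguments": {
  "deltas": [
    [0, 0, 0, 0, 0, -0.009, 0],
    [0, 0, 0, 0, 0, -0.009, 0],
    [0, 0, 0, 0, 0, 0, 0]
  ]
}}

```text
t: 12.55
eef_pos: [0.5328, -0.2067, 0.0949]
tool_rot: [0.001, 0.432, 0.902, 0.0]
contact_force: [-2.3, 0.4, 6.7]
gripper_width: 0.249
grasp_force: 60.5
```

```bash
python3 -c "from h import *;st()"
```

```text
12.55 [ 0.5328 -0.2067  0.0949] F [-2.3  0.4  6.7] T [ 0.09  0.51 -0.06] lug -51.13 tilt [ 0.003  -0.0006] g 0.24912993569549927
```

Call:
{"name": "jog_arm", "arguments": {
  "deltas": [
    [0, 0, 0, 0, 0, -0.009, 0],
    [0, 0, 0, 0, 0, 0, 0]
  ]
}}

```text
t: 12.75
eef_pos: [0.5328, -0.2068, 0.0949]
tool_rot: [0.001, 0.436, 0.9, 0.0]
contact_force: [-2.3, -0.8, 6.6]
gripper_width: 0.25
grasp_force: 60.5
```

```bash
python3 -c "from h import *;st()"
```

```text
12.75 [ 0.5328 -0.2068  0.0949] F [-2.3 -0.8  6.6] T [ 0.05  0.51 -0.03] lug -51.64 tilt [ 0.003  -0.0006] g 0.2500282724592351
```

Call:
{"name": "jog_arm", "arguments": {
  "deltas": [
    [0, 0, 0, 0, 0, -0.009, 0],
    [0, 0, 0, 0, 0, 0, 0]
  ]
}}

```text
t: 12.95
eef_pos: [0.5328, -0.2068, 0.0949]
tool_rot: [0.001, 0.44, 0.898, 0.0]
contact_force: [-1.9, 0.0, 6.7]
gripper_width: 0.249
grasp_force: 60.5
```

```bash
python3 -c "from h import *;st()"
```

```text
12.95 [ 0.5328 -0.2068  0.0949] F [-1.9  0.   6.7] T [ 0.12  0.46 -0.07] lug -52.16 tilt [ 0.003  -0.0006] g 0.24857361438148914
```

Call:
{"name": "jog_arm", "arguments": {
  "deltas": [
    [0, 0, 0, 0, 0, -0.007, 0],
    [0, 0, 0, 0, 0, 0, 0]
  ]
}}

```text
t: 13.15
eef_pos: [0.5328, -0.2068, 0.0949]
tool_rot: [0.001, 0.443, 0.897, 0.0]
contact_force: [-2.4, -0.3, 6.9]
gripper_width: 0.251
grasp_force: 60.5
```

```bash
python3 -c "from h import *;st()"
```

```text
13.15 [ 0.5328 -0.2068  0.0949] F [-2.4 -0.3  6.9] T [ 0.06  0.49 -0.09] lug -52.56 tilt [ 0.003  -0.0006] g 0.2507497096906853
```

Call:
{"name": "jog_arm", "arguments": {
  "deltas": [
    [0, 0, 0, 0, 0, -0.008, 0],
    [0, 0, 0, 0, 0, 0, 0]
  ]
}}

```text
t: 13.35
eef_pos: [0.5328, -0.2068, 0.0949]
tool_rot: [0.001, 0.446, 0.895, 0.0]
contact_force: [-2.2, 0.5, 6.6]
gripper_width: 0.251
grasp_force: 60.5
```

```bash
python3 -c "from h import *;st()"
```

```text
13.35 [ 0.5328 -0.2068  0.0949] F [-2.2  0.5  6.6] T [ 0.05  0.5  -0.01] lug -53.01 tilt [ 0.0031 -0.0006] g 0.2513943459249874
```

Call:
{"name": "jog_arm", "arguments": {
  "deltas": [
    [0, 0, 0, 0, 0, -0.008, 0],
    [0, 0, 0, 0, 0, 0, 0]
  ]
}}

```text
t: 13.55
eef_pos: [0.5328, -0.2067, 0.0949]
tool_rot: [0.001, 0.45, 0.893, 0.0]
contact_force: [-2.4, -0.1, 6.3]
gripper_width: 0.254
grasp_force: 60.5
```

```bash
python3 -c "from h import *;st()"
```

```text
13.55 [ 0.5328 -0.2067  0.0949] F [-2.4 -0.1  6.3] T [ 0.05  0.47 -0.04] lug -53.47 tilt [ 0.003  -0.0006] g 0.2540010342139637
```

Call:
{"name": "jog_arm", "arguments": {
  "deltas": [
    [0, 0, 0, 0, 0, -0.008, 0],
    [0, 0, 0, 0, 0, 0, 0]
  ]
}}

```text
t: 13.75
eef_pos: [0.5328, -0.2068, 0.0949]
tool_rot: [0.001, 0.453, 0.891, 0.0]
contact_force: [-2.4, -0.3, 6.4]
gripper_width: 0.246
grasp_force: 60.5
```

```bash
python3 -c "from h import *;st()"
```

```text
13.75 [ 0.5328 -0.2068  0.0949] F [-2.4 -0.3  6.4] T [ 0.04  0.45 -0.05] lug -53.93 tilt [ 0.003  -0.0005] g 0.2461487658321036
```

Call:
{"name": "jog_arm", "arguments": {
  "deltas": [
    [0, 0, 0, 0, 0, -0.008, 0],
    [0, 0, 0, 0, 0, 0, 0]
  ]
}}

```text
t: 13.95
eef_pos: [0.5329, -0.2068, 0.0949]
tool_rot: [0.002, 0.457, 0.889, 0.0]
contact_force: [-1.6, -0.6, 7.0]
gripper_width: 0.249
grasp_force: 60.5
```

```bash
python3 -c "from h import *;st()"
```

```text
13.95 [ 0.5329 -0.2068  0.0949] F [-1.6 -0.6  7. ] T [ 0.09  0.51 -0.03] lug -54.39 tilt [ 0.0031 -0.0006] g 0.24918630388617521
```

Call:
{"name": "jog_arm", "arguments": {
  "deltas": [
    [0, 0, 0, 0, 0, -0.008, 0],
    [0, 0, 0, 0, 0, 0, 0]
  ]
}}

```text
t: 14.15
eef_pos: [0.5328, -0.2067, 0.0949]
tool_rot: [0.001, 0.461, 0.888, 0.0]
contact_force: [-2.0, -0.3, 6.9]
gripper_width: 0.25
grasp_force: 60.5
```

```bash
python3 -c "from h import *;st()"
```

```text
14.15 [ 0.5328 -0.2067  0.0949] F [-2.  -0.3  6.9] T [ 0.08  0.47 -0.04] lug -54.84 tilt [ 0.003  -0.0006] g 0.24992359342425113
```

Call:
{"name": "jog_arm", "arguments": {
  "deltas": [
    [0, 0, 0, 0, 0, -0.008, 0],
    [0, 0, 0, 0, 0, 0, 0]
  ]
}}

```text
t: 14.35
eef_pos: [0.5329, -0.2068, 0.0949]
tool_rot: [0.002, 0.464, 0.886, 0.0]
contact_force: [-2.5, 0.9, 7.2]
gripper_width: 0.251
grasp_force: 60.5
```

```bash
python3 -c "from h import *;st()"
```

```text
14.35 [ 0.5329 -0.2068  0.0949] F [-2.5  0.9  7.2] T [ 0.03  0.49 -0.01] lug -55.3 tilt [ 0.0031 -0.0006] g 0.25100286006631645
```

Call:
{"name": "jog_arm", "arguments": {
  "deltas": [
    [0, 0, 0, 0, 0, -0.008, 0],
    [0, 0, 0, 0, 0, 0, 0]
  ]
}}

```text
t: 14.55
eef_pos: [0.5329, -0.2068, 0.0949]
tool_rot: [0.002, 0.468, 0.884, 0.0]
contact_force: [-2.2, -0.4, 6.5]
gripper_width: 0.248
grasp_force: 60.5
```

```bash
python3 -c "from h import *;st()"
```

```text
14.55 [ 0.5329 -0.2068  0.0949] F [-2.2 -0.4  6.5] T [ 0.05  0.47 -0.03] lug -55.77 tilt [ 0.0032 -0.0006] g 0.2476569520869132
```

Call:
{"name": "jog_arm", "arguments": {
  "deltas": [
    [0, 0, 0, 0, 0, -0.008, 0],
    [0, 0, 0, 0, 0, 0, 0]
  ]
}}

```text
t: 14.75
eef_pos: [0.5329, -0.2067, 0.0949]
tool_rot: [0.001, 0.471, 0.882, 0.0]
contact_force: [-2.3, 0.5, 5.9]
gripper_width: 0.248
grasp_force: 60.5
```

```bash
python3 -c "from h import *;st()"
```

```text
14.75 [ 0.5329 -0.2067  0.0949] F [-2.3  0.5  5.9] T [ 0.01  0.52 -0.01] lug -56.22 tilt [ 0.0031 -0.0005] g 0.24837978886788165
```

Call:
{"name": "jog_arm", "arguments": {
  "deltas": [
    [0, 0, 0, 0, 0, -0.008, 0],
    [0, 0, 0, 0, 0, 0, 0]
  ]
}}

```text
t: 14.95
eef_pos: [0.5329, -0.2068, 0.0949]
tool_rot: [0.002, 0.475, 0.88, 0.0]
contact_force: [-1.9, -0.4, 6.3]
gripper_width: 0.255
grasp_force: 60.5
```

```bash
python3 -c "from h import *;st()"
```

```text
14.95 [ 0.5329 -0.2068  0.0949] F [-1.9 -0.4  6.3] T [ 0.01  0.49 -0.02] lug -56.68 tilt [ 0.0031 -0.0006] g 0.2552410086316273
```

Call:
{"name": "jog_arm", "arguments": {
  "deltas": [
    [0, 0, 0, 0, 0, -0.008, 0],
    [0, 0, 0, 0, 0, 0, 0]
  ]
}}

```text
t: 15.15
eef_pos: [0.5329, -0.2068, 0.0949]
tool_rot: [0.002, 0.478, 0.878, 0.0]
contact_force: [-2.7, 0.2, 6.9]
gripper_width: 0.248
grasp_force: 60.5
```

```bash
python3 -c "from h import *;st()"
```

```text
15.15 [ 0.5329 -0.2068  0.0949] F [-2.7  0.2  6.9] T [ 0.07  0.5  -0.03] lug -57.14 tilt [ 0.0031 -0.0006] g 0.24792677515938943
```

Run:
```python
from station import bot
import cv2,numpy as np
a=bot.read_camera("scene")["img"];b=bot.read_camera("side")["img"];w=bot.read_camera("wrist")["img"]
f=lambda i,x,y:cv2.resize(i[y:y+75,x:x+100],(400,300),interpolation=cv2.INTER_CUBIC)
g=cv2.resize(w[130:310,200:440],(400,300),interpolation=cv2.INTER_CUBIC)
cv2.imwrite("pics/s3.png",np.vstack([np.hstack([f(a,172,195),f(b,344,125)]),np.hstack([g,g*0])])[:,:,::-1])
```

```text
(no output)
```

View pics/s3.png

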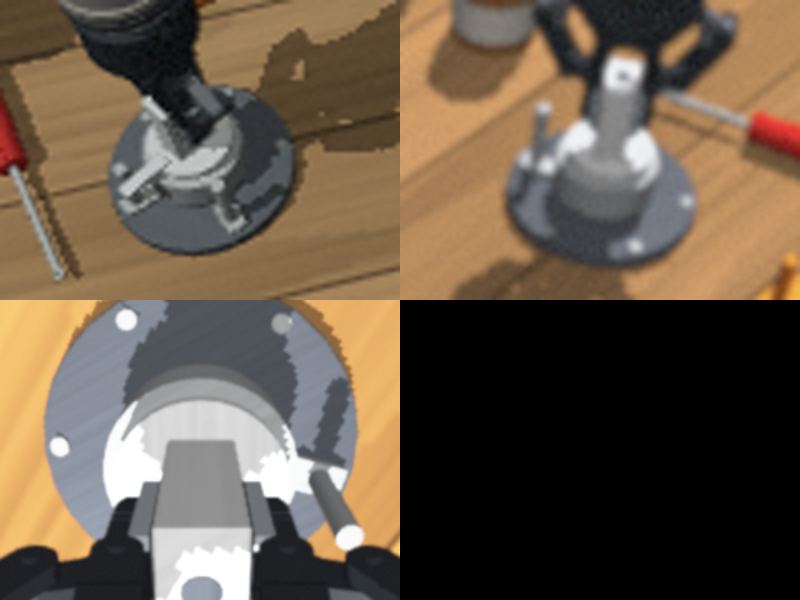

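The scene crop shows the hub seated, with the lug end (about (130,185)) almost at the left pin (120,170). The wrist view shows the other pin top at full-image (409,272). I'll carry on with small steps.

Call:
{"name": "jog_arm", "arguments": {
  "deltas": [
    [0, 0, 0, 0, 0, -0.007, 0],
    [0, 0, 0, 0, 0, 0, 0]
  ]
}}

```text
t: 15.5
eef_pos: [0.5329, -0.2068, 0.0949]
tool_rot: [0.002, 0.481, 0.877, 0.0]
contact_force: [-2.5, 0.3, 5.7]
gripper_width: 0.25
grasp_force: 60.5
```

```bash
python3 -c "
from h import *
from station import bot
st();c=bot.read_camera('wrist');c['fish']=1
p=onz(c,(408.8,272.2),.068)-[.5329,-.2068,0];print(p,np.degrees(np.arctan2(p[1],p[0])),np.hypot(*p[:2]))"
```

```text
15.5 [ 0.5329 -0.2068  0.0949] F [-2.5  0.3  5.7] T [ 0.08  0.5  -0.02] lug -57.53 tilt [ 0.0031 -0.0006] g 0.2495348625942121
[0.0497 0.0148 0.068 ] 16.566051240404676 0.05186945385340929
```

Call:
{"name": "jog_arm", "arguments": {
  "deltas": [
    [0, 0, 0, 0, 0, -0.007, 0],
    [0, 0, 0, 0, 0, 0, 0]
  ]
}}

```text
t: 15.75
eef_pos: [0.5329, -0.2067, 0.0949]
tool_rot: [0.002, 0.484, 0.875, 0.0]
contact_force: [-1.8, 0.5, 6.2]
gripper_width: 0.252
grasp_force: 60.5
```

```bash
python3 -c "from h import *;st()"
```

```text
15.75 [ 0.5329 -0.2067  0.0949] F [-1.8  0.5  6.2] T [0.02 0.51 0.2 ] lug -57.89 tilt [ 0.0031 -0.0007] g 0.25235047213890155
```

Call:
{"name": "jog_arm", "arguments": {
  "deltas": [
    [0, 0, 0, 0, 0, -0.004, 0],
    [0, 0, 0, 0, 0, 0, 0]
  ]
}}

```text
t: 15.95
eef_pos: [0.5329, -0.2067, 0.0949]
tool_rot: [0.002, 0.486, 0.874, 0.0]
contact_force: [-1.4, 0.8, 7.5]
gripper_width: 0.251
grasp_force: 60.5
```

```bash
python3 -c "from h import *;st()"
```

```text
15.95 [ 0.5329 -0.2067  0.0949] F [-1.4  0.8  7.5] T [-0.07  0.52  0.3 ] lug -58.09 tilt [ 0.0032 -0.0009] g 0.2514582193736001
```

Clockwise touch felt: the torque rose to 0.3 Nm, about 6 N at the pin. Now anticlockwise.

Call:
{"name": "jog_arm", "arguments": {
  "deltas": [
    [0, 0, 0, 0, 0, 0.02, 0],
    [0, 0, 0, 0, 0, 0.05, 0],
    [0, 0, 0, 0, 0, 0.06, 0],
    [0, 0, 0, 0, 0, 0.06, 0],
    [0, 0, 0, 0, 0, 0.06, 0],
    [0, 0, 0, 0, 0, 0.06, 0],
    [0, 0, 0, 0, 0, 0.06, 0],
    [0, 0, 0, 0, 0, 0.06, 0],
    [0, 0, 0, 0, 0, 0.04, 0],
    [0, 0, 0, 0, 0, 0, 0]
  ]
}}

```text
t: 16.95
eef_pos: [0.5327, -0.2068, 0.0949]
tool_rot: [0.001, 0.269, 0.963, 0.0]
contact_force: [-2.2, 0.4, 6.7]
gripper_width: 0.248
grasp_force: 60.7
```

```bash
python3 -c "from h import *;st()"
```

```text
16.95 [ 0.5327 -0.2068  0.0949] F [-2.2  0.4  6.7] T [0.11 0.68 0.01] lug -31.18 tilt [ 0.0027 -0.0005] g 0.24803749435496636
```

Call:
{"name": "jog_arm", "arguments": {
  "deltas": [
    [0, 0, 0, 0, 0, 0.04, 0],
    [0, 0, 0, 0, 0, 0.05, 0],
    [0, 0, 0, 0, 0, 0.06, 0],
    [0, 0, 0, 0, 0, 0.06, 0],
    [0, 0, 0, 0, 0, 0.06, 0],
    [0, 0, 0, 0, 0, 0.06, 0],
    [0, 0, 0, 0, 0, 0.06, 0],
    [0, 0, 0, 0, 0, 0.04, 0],
    [0, 0, 0, 0, 0, 0.02, 0],
    [0, 0, 0, 0, 0, 0, 0]
  ]
}}

```text
t: 17.95
eef_pos: [0.5325, -0.207, 0.0949]
tool_rot: [0.001, 0.047, 0.999, -0.0]
contact_force: [-2.1, -0.1, 7.7]
gripper_width: 0.249
grasp_force: 60.8
```

```bash
python3 -c "from h import *;st()"
```

```text
17.95 [ 0.5325 -0.207   0.0949] F [-2.1 -0.1  7.7] T [0.02 0.72 0.05] lug -5.44 tilt [ 0.0024 -0.0006] g 0.24902625372320739
```

Call:
{"name": "jog_arm", "arguments": {
  "deltas": [
    [0, 0, 0, 0, 0, 0.02, 0],
    [0, 0, 0, 0, 0, 0.02, 0],
    [0, 0, 0, 0, 0, 0.02, 0],
    [0, 0, 0, 0, 0, 0.015, 0],
    [0, 0, 0, 0, 0, 0.008, 0],
    [0, 0, 0, 0, 0, 0, 0]
  ]
}}

```text
t: 18.55
eef_pos: [0.5325, -0.207, 0.0949]
tool_rot: [0.001, 0.006, 1.0, -0.0]
contact_force: [-3.5, -0.3, 7.1]
gripper_width: 0.254
grasp_force: 60.7
```

```bash
python3 -c "from h import *;st()"
```

```text
18.55 [ 0.5325 -0.207   0.0949] F [-3.5 -0.3  7.1] T [-0.05  0.83  0.04] lug -0.71 tilt [ 0.0023 -0.0007] g 0.2537682142008208
```

Call:
{"name": "jog_arm", "arguments": {
  "deltas": [
    [0, 0, 0, 0, 0, 0.008, 0],
    [0, 0, 0, 0, 0, 0.008, 0],
    [0, 0, 0, 0, 0, 0, 0]
  ]
}}

```text
t: 18.85
eef_pos: [0.5325, -0.207, 0.0949]
tool_rot: [0.001, -0.002, 1.0, -0.0]
contact_force: [-4.1, -1.2, 8.1]
gripper_width: 0.253
grasp_force: 60.7
```

```bash
python3 -c "from h import *;st()"
```

```text
18.85 [ 0.5325 -0.207   0.0949] F [-4.1 -1.2  8.1] T [0.   0.76 0.05] lug -359.8 tilt [ 0.0023 -0.0008] g 0.25252432116302675
```

Call:
{"name": "jog_arm", "arguments": {
  "deltas": [
    [0, 0, 0, 0, 0, 0.008, 0],
    [0, 0, 0, 0, 0, 0.008, 0],
    [0, 0, 0, 0, 0, 0, 0]
  ]
}}

```text
t: 19.15
eef_pos: [0.5325, -0.207, 0.0949]
tool_rot: [0.001, -0.01, 1.0, -0.0]
contact_force: [-3.3, -0.8, 7.3]
gripper_width: 0.251
grasp_force: 60.7
```

```bash
python3 -c "from h import *;st()"
```

```text
19.15 [ 0.5325 -0.207   0.0949] F [-3.3 -0.8  7.3] T [ 0.01  0.79 -0.  ] lug -358.88 tilt [ 0.0023 -0.0008] g 0.25130250709393975
```

Call:
{"name": "jog_arm", "arguments": {
  "deltas": [
    [0, 0, 0, 0, 0, 0.008, 0],
    [0, 0, 0, 0, 0, 0, 0]
  ]
}}

```text
t: 19.35
eef_pos: [0.5325, -0.207, 0.0949]
tool_rot: [0.001, -0.014, 1.0, -0.0]
contact_force: [-4.0, -0.7, 7.7]
gripper_width: 0.253
grasp_force: 60.7
```

```bash
python3 -c "from h import *;st()"
```

```text
19.35 [ 0.5325 -0.207   0.0949] F [-4.  -0.7  7.7] T [-0.01  0.78 -0.04] lug -358.42 tilt [ 0.0022 -0.0008] g 0.25320927698766543
```

Free to +1.6°, so I'll continue.

Call:
{"name": "jog_arm", "arguments": {
  "deltas": [
    [0, 0, 0, 0, 0, 0.008, 0],
    [0, 0, 0, 0, 0, 0, 0]
  ]
}}

```text
t: 19.55
eef_pos: [0.5325, -0.207, 0.0949]
tool_rot: [0.001, -0.018, 1.0, -0.0]
contact_force: [-3.3, -0.5, 7.1]
gripper_width: 0.253
grasp_force: 60.7
```

```bash
python3 -c "from h import *;st()"
```

```text
19.55 [ 0.5325 -0.207   0.0949] F [-3.3 -0.5  7.1] T [-0.03  0.73  0.03] lug -357.96 tilt [ 0.0023 -0.0008] g 0.2534067770620566
```

Call:
{"name": "jog_arm", "arguments": {
  "deltas": [
    [0, 0, 0, 0, 0, 0.008, 0],
    [0, 0, 0, 0, 0, 0, 0]
  ]
}}

```text
t: 19.75
eef_pos: [0.5325, -0.207, 0.0949]
tool_rot: [0.001, -0.022, 1.0, -0.0]
contact_force: [-3.3, -0.1, 8.2]
gripper_width: 0.249
grasp_force: 60.8
```

```bash
python3 -c "from h import *;st()"
```

```text
19.75 [ 0.5325 -0.207   0.0949] F [-3.3 -0.1  8.2] T [-0.09  0.79  0.03] lug -357.5 tilt [ 0.0023 -0.0008] g 0.24924386220745692
```

Call:
{"name": "jog_arm", "arguments": {
  "deltas": [
    [0, 0, 0, 0, 0, 0.008, 0],
    [0, 0, 0, 0, 0, 0, 0]
  ]
}}

```text
t: 19.95
eef_pos: [0.5325, -0.207, 0.0949]
tool_rot: [0.001, -0.026, 1.0, -0.0]
contact_force: [-3.0, -1.6, 7.2]
gripper_width: 0.251
grasp_force: 60.8
```

```bash
python3 -c "from h import *;st()"
```

```text
19.95 [ 0.5325 -0.207   0.0949] F [-3.  -1.6  7.2] T [-0.02  0.79 -0.02] lug -357.04 tilt [ 0.0023 -0.0008] g 0.25125755880959927
```

Call:
{"name": "jog_arm", "arguments": {
  "deltas": [
    [0, 0, 0, 0, 0, 0.007, 0],
    [0, 0, 0, 0, 0, 0, 0]
  ]
}}

```text
t: 20.15
eef_pos: [0.5325, -0.2071, 0.0949]
tool_rot: [0.001, -0.029, 1.0, -0.0]
contact_force: [-2.7, -0.4, 7.8]
gripper_width: 0.248
grasp_force: 60.8
```

```bash
python3 -c "from h import *;st()"
```

```text
20.15 [ 0.5325 -0.2071  0.0949] F [-2.7 -0.4  7.8] T [-0.02  0.78  0.05] lug -356.65 tilt [ 0.0023 -0.0008] g 0.24818721382058442
```

Call:
{"name": "jog_arm", "arguments": {
  "deltas": [
    [0, 0, 0, 0, 0, 0.007, 0],
    [0, 0, 0, 0, 0, 0, 0]
  ]
}}

```text
t: 20.35
eef_pos: [0.5325, -0.207, 0.0949]
tool_rot: [0.001, -0.033, 0.999, -0.0]
contact_force: [-2.2, -1.0, 8.3]
gripper_width: 0.246
grasp_force: 60.8
```

```bash
python3 -c "from h import *;st()"
```

```text
20.35 [ 0.5325 -0.207   0.0949] F [-2.2 -1.   8.3] T [-0.04  0.8   0.  ] lug -356.24 tilt [ 0.0022 -0.0008] g 0.2459932133237754
```

Call:
{"name": "jog_arm", "arguments": {
  "deltas": [
    [0, 0, 0, 0, 0, 0.007, 0],
    [0, 0, 0, 0, 0, 0, 0]
  ]
}}

```text
t: 20.55
eef_pos: [0.5325, -0.207, 0.0949]
tool_rot: [0.001, -0.036, 0.999, -0.0]
contact_force: [-2.6, -0.8, 7.2]
gripper_width: 0.252
grasp_force: 60.8
```

```bash
python3 -c "from h import *;st()"
```

```text
20.55 [ 0.5325 -0.207   0.0949] F [-2.6 -0.8  7.2] T [-0.1   0.8  -0.04] lug -355.84 tilt [ 0.0023 -0.0008] g 0.25218097909803705
```

Call:
{"name": "jog_arm", "arguments": {
  "deltas": [
    [0, 0, 0, 0, 0, 0.007, 0],
    [0, 0, 0, 0, 0, 0, 0]
  ]
}}

```text
t: 20.75
eef_pos: [0.5325, -0.207, 0.0949]
tool_rot: [0.001, -0.04, 0.999, -0.0]
contact_force: [-3.0, 0.4, 7.4]
gripper_width: 0.252
grasp_force: 60.8
```

```bash
python3 -c "from h import *;st()"
```

```text
20.75 [ 0.5325 -0.207   0.0949] F [-3.   0.4  7.4] T [ 0.03  0.82 -0.07] lug -355.44 tilt [ 0.0023 -0.0008] g 0.25174972537302526
```

Call:
{"name": "jog_arm", "arguments": {
  "deltas": [
    [0, 0, 0, 0, 0, 0.007, 0],
    [0, 0, 0, 0, 0, 0, 0]
  ]
}}

```text
t: 20.95
eef_pos: [0.5325, -0.207, 0.0949]
tool_rot: [0.001, -0.043, 0.999, -0.0]
contact_force: [-3.1, -1.0, 8.0]
gripper_width: 0.25
grasp_force: 60.8
```

```bash
python3 -c "from h import *;st()"
```

```text
20.95 [ 0.5325 -0.207   0.0949] F [-3.1 -1.   8. ] T [0.04 0.78 0.  ] lug -355.04 tilt [ 0.0022 -0.0008] g 0.2500583258826389
```

Call:
{"name": "jog_arm", "arguments": {
  "deltas": [
    [0, 0, 0, 0, 0, 0.007, 0],
    [0, 0, 0, 0, 0, 0, 0]
  ]
}}

```text
t: 21.15
eef_pos: [0.5325, -0.207, 0.0949]
tool_rot: [0.001, -0.047, 0.999, -0.0]
contact_force: [-3.3, -0.8, 7.5]
gripper_width: 0.245
grasp_force: 60.8
```

```bash
python3 -c "from h import *;st()"
```

```text
21.15 [ 0.5325 -0.207   0.0949] F [-3.3 -0.8  7.5] T [-0.02  0.78 -0.01] lug -354.64 tilt [ 0.0022 -0.0008] g 0.24512950660790753
```

Call:
{"name": "jog_arm", "arguments": {
  "deltas": [
    [0, 0, 0, 0, 0, 0.007, 0],
    [0, 0, 0, 0, 0, 0, 0]
  ]
}}

```text
t: 21.35
eef_pos: [0.5325, -0.207, 0.0949]
tool_rot: [0.001, -0.05, 0.999, -0.0]
contact_force: [-3.8, -1.0, 7.5]
gripper_width: 0.247
grasp_force: 60.8
```

```bash
python3 -c "from h import *;st()"
```

```text
21.35 [ 0.5325 -0.207   0.0949] F [-3.8 -1.   7.5] T [-0.    0.8   0.01] lug -354.24 tilt [ 0.0023 -0.0008] g 0.2468929729905375
```

Call:
{"name": "jog_arm", "arguments": {
  "deltas": [
    [0, 0, 0, 0, 0, 0.007, 0],
    [0, 0, 0, 0, 0, 0, 0]
  ]
}}

```text
t: 21.55
eef_pos: [0.5325, -0.207, 0.0949]
tool_rot: [0.001, -0.054, 0.999, -0.0]
contact_force: [-3.2, -0.4, 8.4]
gripper_width: 0.246
grasp_force: 60.8
```

```bash
python3 -c "from h import *;st()"
```

```text
21.55 [ 0.5325 -0.207   0.0949] F [-3.2 -0.4  8.4] T [ 0.03  0.76 -0.07] lug -353.85 tilt [ 0.0022 -0.0008] g 0.24632851458768343
```

Call:
{"name": "jog_arm", "arguments": {
  "deltas": [
    [0, 0, 0, 0, 0, 0.007, 0],
    [0, 0, 0, 0, 0, 0, 0]
  ]
}}

```text
t: 21.75
eef_pos: [0.5325, -0.2071, 0.0949]
tool_rot: [0.001, -0.057, 0.998, -0.0]
contact_force: [-3.0, -0.7, 8.5]
gripper_width: 0.249
grasp_force: 60.7
```

```bash
python3 -c "from h import *;st()"
```

```text
21.75 [ 0.5325 -0.2071  0.0949] F [-3.  -0.7  8.5] T [ 0.03  0.76 -0.24] lug -353.5 tilt [ 0.0023 -0.0006] g 0.24932514110547319
```

Call:
{"name": "jog_arm", "arguments": {
  "deltas": [
    [0, 0, 0, 0, 0, 0.004, 0],
    [0, 0, 0, 0, 0, 0, 0]
  ]
}}

```text
t: 21.95
eef_pos: [0.5325, -0.2072, 0.0949]
tool_rot: [0.001, -0.058, 0.998, -0.0]
contact_force: [-2.1, -0.6, 7.2]
gripper_width: 0.252
grasp_force: 60.7
```

```bash
python3 -c "from h import *;st()"
```

```text
21.95 [ 0.5325 -0.2072  0.0949] F [-2.1 -0.6  7.2] T [ 0.08  0.84 -0.46] lug -353.31 tilt [ 0.0022 -0.0005] g 0.25214548428639455
```

Anticlockwise touch felt as well (-0.46 Nm, about 9 N). Now turning back to the middle.

Call:
{"name": "jog_arm", "arguments": {
  "deltas": [
    [0, 0, 0, 0, 0, -0.03, 0],
    [0, 0, 0, 0, 0, -0.06, 0],
    [0, 0, 0, 0, 0, -0.07, 0],
    [0, 0, 0, 0, 0, -0.08, 0],
    [0, 0, 0, 0, 0, -0.08, 0],
    [0, 0, 0, 0, 0, -0.08, 0],
    [0, 0, 0, 0, 0, -0.07, 0],
    [0, 0, 0, 0, 0, -0.06, 0],
    [0, 0, 0, 0, 0, -0.034, 0],
    [0, 0, 0, 0, 0, 0, 0]
  ]
}}

```text
t: 22.95
eef_pos: [0.5327, -0.2068, 0.0949]
tool_rot: [0.001, 0.221, 0.975, -0.0]
contact_force: [-2.7, -0.9, 7.6]
gripper_width: 0.253
grasp_force: 60.5
```

```bash
python3 -c "from h import *;st()"
```

```text
22.95 [ 0.5327 -0.2068  0.0949] F [-2.7 -0.9  7.6] T [ 0.02  0.67 -0.03] lug -25.56 tilt [ 0.0026 -0.0008] g 0.2529031353691674
```

Call:
{"name": "jog_arm", "arguments": {
  "deltas": [
    [0, 0, 0.0002, 0, 0, 0, 0.3],
    [0, 0, 0, 0, 0, 0, 0.4],
    [0, 0, 0, 0, 0, 0, 0.55],
    [0, 0, 0, 0, 0, 0, 0.7],
    [0, 0, 0, 0, 0, 0, 0.7],
    [0, 0, 0, 0, 0, 0, 0.7]
  ]
}}

```text
t: 23.55
eef_pos: [0.5313, -0.2068, 0.0938]
tool_rot: [-0.0, 0.221, 0.975, 0.0]
contact_force: [0.1, -0.4, 0.1]
gripper_width: 0.701
grasp_force: 0.0
```

```bash
python3 -c "from h import *;st()"
```

```text
23.55 [ 0.5313 -0.2068  0.0938] F [ 0.1 -0.4  0.1] T [-0.04 -0.05  0.01] lug -25.52 tilt [-0.      0.0001] g 0.7007754382580901
```

Released cleanly. I'll retreat upward and check.

Call:
{"name": "jog_arm", "arguments": {
  "deltas": [
    [0, 0, 0.005, 0, 0, 0, 0.7],
    [0, 0, 0.015, 0, 0, 0, 0.7],
    [0, 0, 0.03, 0, 0, 0, 0.7],
    [0, 0, 0.04, 0, 0, 0, 0.7],
    [0, 0, 0.04, 0, 0, 0, 0.7],
    [0, 0, 0.03, 0, 0, 0, 0.7],
    [0, 0, 0, 0, 0, 0, 0.7]
  ]
}}

```text
t: 24.25
eef_pos: [0.5341, -0.2069, 0.2601]
tool_rot: [0.005, 0.221, 0.975, -0.001]
contact_force: [0.8, 0.1, 0.3]
gripper_width: 0.702
grasp_force: 0.0
```

Run:
```python
from h import *
from station import bot
import cv2
st()
a=bot.read_camera("scene")["img"];b=bot.read_camera("side")["img"];w=bot.read_camera("wrist")["img"]
f=lambda i,x,y,k=1:cv2.resize(i[y:y+int(75*k),x:x+int(100*k)],(400,300),interpolation=cv2.INTER_CUBIC)
cv2.imwrite("pics/s4.png",np.vstack([np.hstack([f(a,172,195),f(b,344,125)]),np.hstack([f(w,200,100,2.4),cv2.resize(a,(400,300))])])[:,:,::-1])
```

```text
24.25 [ 0.5341 -0.2069  0.2601] F [0.8 0.1 0.3] T [ 0.03 -0.01 -0.  ] lug -25.51 tilt [ 0.009  -0.0034] g 0.7019236737752446
```

View pics/s4.png

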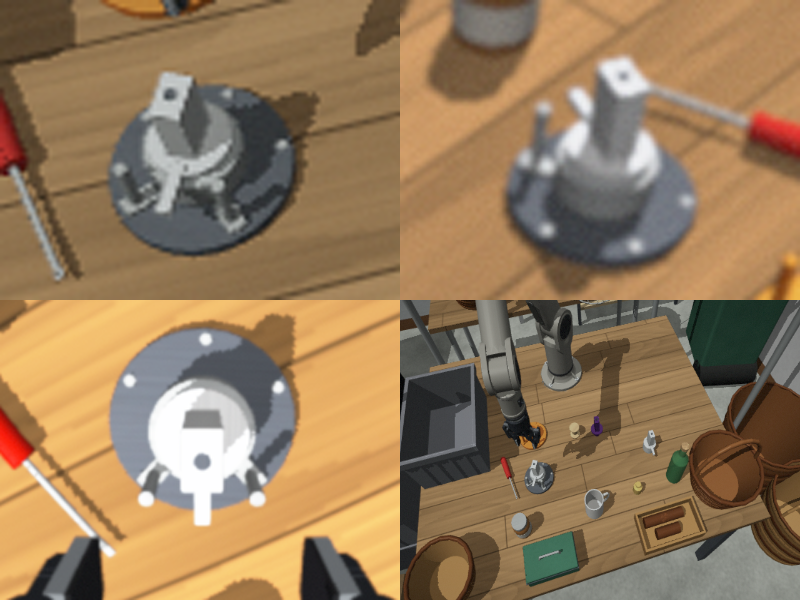

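The hub stands in the cup with its lug midway between the pins. One quick uprightness check on the stem top, scene (215.3,216.5) and side (399.8,144), then hand in.

Run:
```python
from h import *
from station import bot
s=bot.read_camera("scene");d=bot.read_camera("side")
for z in (.118,):
    a=onz(s,(172+173/4,195+94/4-1.5),z);b=onz(d,(344+224/4,125+75/4),z);print(a,b)
ok=all(np.hypot(*(p[:2]-[.5328,-.2068]))<.010 for p in(a,b));print(ok)
if ok: print(bot.hand_in())
```

```text
[ 0.53150407 -0.20265703  0.118     ] [ 0.53056127 -0.20358523  0.118     ]
True
the job is handed in; nothing more can be done
None
```

I seated the tapered hub home in the cup, rocked it clockwise then anticlockwise until the lug touched each pin (about 6 N and 9 N), turned it back to mid-gap, let go and handed the job in at about 24 s; the judge gave no verdict.

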